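# Find the radius leaf that fits the shelf nosing

### The arm

A 7-joint arm with a two-finger parallel gripper is mounted at the origin on the work surface. World frame = base frame: x ahead of the robot, y to its left, z up, the work surface at z = 0. Lengths are in mm, angles in degrees, forces in N, time in s.
With the tool pointing down it reaches from about 350 to 900 mm from the base axis. Payload 19.9 kg.
Tool frame: the origin (TCP) lies at the very end of the fingers, on their centre line; the grasp point (between the pads) lies 19 mm behind it; z points along the fingers, y is the direction in which the jaws open and shut (so a half turn about z gives the same grasp; the last joint's range is limited). The gripper opens to 94 mm and grips with 3 to 60 N. Pads are 16 mm wide; open, the fingers measure 119 mm over their backs; the gripper's body (75 mm by 177 mm) begins 78 mm behind the grasp point.
Start: joints at [-66.549, 23.915, -0.59, 92.452, 0.269, 63.638, -3.037], TCP at [272.291, 562.545, 205.425] pointing down, gripper open.
Joint ranges: [-161.28, 161.28], [-22.2, 115.67], [-73.04, 71.86], [3.21, 147.25], [-68.34, 248.33], [10.77, 114.83], [-161.83, 161.83]. Speed limits (degrees/s): [108.29, 108.29, 136.94, 136.94, 172.46, 172.46, 172.46].

### API

Orientations are given as a 3x3 rotation matrix whose columns are the frame's x, y, z axes.
In Python, from bench import env gives the robot as it stands. The module is installed in compiled form; this text tells all that it offers.
- The arm moves only by the tool drive_tool, never from a script. Its argument "steps" is a list of rows, each a list of 7 numbers: the shift along the tool's x, y, z in cm, then the turn, a rotation vector about the tool's x, y, z in rad, then the closure, from -1 (fully open) to 1 (shut). A call has 1 to 10 rows; each row is the pose to reach, as a shift and turn from the pose measured when the call began, along the tool's axes at that moment; what a row does not reach only later rows make up. A row lasts 1/12 s, in which the tool goes at most 41.7 mm and 7.16 degrees, less where a joint would pass 70% of its speed; a pose out of reach is approached as far as the arm can. A call with a gripper value outside its range is refused whole. The fingers move at their own pace and stop on an object; "newtons" is the grip in N (left out, the last holds). Time passes only in rows, so rows that repeat a pose let the fingers close. It gives the time, the measured TCP pose, the force and the opening at its end, in the units of the state.
- env.state(): the state, without advancing time (a new reading comes with each control period).
- env.read_camera(name): name is "scene" or "side" or "wrist"; returns (picture, depth): 480x640x3 uint8, red, green, blue; 480x640 float32, mm along the optical axis (not along the pixel's ray), 0 where there is no reading.
- env.camera_info(name): a dict with "intrinsics" (3x3 intrinsics, pixels), "extrinsics" (4x4, takes a point from camera to world coordinates). Camera axes: x right, y down, z forward; pixel columns grow to the right and rows downward; lengths in mm; the calibration is good to about 2 mm. A picture is of the moment at which its call begins: read the wrist's pose just before it. camera_info takes no time and is no camera call; for the wrist camera it gives the pose at the moment of the call.
- env.close_job(): hands the job in, once; it reports no verdict.
The state is a dict: "time_s": time; "joints": joint angles; "qd": joint speeds; "joint_efforts": joint torques, N m; "tool_pos": TCP position; "tcp_rot": TCP orientation; "force": force on the tool from outside, world axes, zero at the start; "torque": the same for the moment, N m; "grip_width": opening from 0.0 (shut) to 1.0 (fully open).
Only numpy, scipy, OpenCV 4.12 (cv2) and the standard library are available. Lean on these libraries where they do the work, as an engineer would, in place of code of your own. Each camera call takes 0.05 s, during which the arm holds its last target.

### The job

The wooden shelf offcut in the red holder has a rounded top edge of unknown radius. Touch the radius leaves to it until you find the one that beds on the curve without rocking; press that leaf straight home with about 8 newtons so that both its flanks bear, hold it for a second, and leave it sitting there upright, square across the middle of the edge. Every leaf that does not fit must end up standing on the cork mat; never ram or force a leaf on to the edge or tip it over, and leave the jars alone.

Things in the scene. Friction and masses are not known exactly. Their poses are not given: they have to be found in the camera images.
- holder: red clamp stand fixed to the worktop, base 130 x 130 x 12 mm; origin under its centre. It holds a pale wooden offcut, 120 mm long along the holder's x, with upright sides and a half-round top edge of radius 27, 36 or 50 mm: which one is not told and varies (it is twice as thick as the radius). The two similar offcuts fixed 0.2 m behind it are spares, not to be gauged
- holder_axis (a point): nominal axis of the half-round edge, at mid-length, 70 mm above the worktop whatever the radius: the crest lies one radius above. Axes as the holder's (x along the edge). The offcut was clamped by hand: its true axis may be up to 2 mm to either side (y) and 2.5 mm up or down (z) of this point
- mat: cork mat fixed on the worktop, 150 (x) x 340 (y) x 3 mm, where the three leaves stand; origin under its centre
- leaf_red: red radius leaf with aluminium lower edge: upright block 22 mm thick (its x), 56 wide (y), 75 high, about 0.12 kg, standing on two 11 mm wide feet; grip it across the 22 mm. In its underside, right through along x, is a concave arc of radius 27 mm, 34 mm wide, 6.0 mm deep in the middle. Origin: centre of the underside, level with the feet; z up
- shoe_red: curved underside of the red leaf, rigid with it, same axes; origin at the centre of the 27 mm arc, 21.0 mm below the leaf's origin. On an edge of its own radius it lies on the edge's axis; too large an arc touches the crest only, rocks and sinks lower by the difference of radii; too small an arc stands on its foot corners, 10 mm or more higher
- flank_red_l: the +y side of that curved underside with its foot, rigid with the leaf, origin and axes those of the shoe; the crown between the flanks is relieved by 0.6 mm. A fitting leaf held a little aside or askew bears on one flank only, since the grip keeps it from turning; let go on the edge, it settles on both under its own weight
- flank_red_r: the -y side of that curved underside with its foot, rigid with the leaf, origin and axes those of the shoe; the crown between the flanks is relieved by 0.6 mm. A fitting leaf held a little aside or askew bears on one flank only, since the grip keeps it from turning; let go on the edge, it settles on both under its own weight
- leaf_yellow: yellow radius leaf with aluminium lower edge: upright block 22 mm thick (its x), 56 wide (y), 75 high, about 0.12 kg, standing on two 11 mm wide feet; grip it across the 22 mm. In its underside, right through along x, is a concave arc of radius 36 mm, 34 mm wide, 4.3 mm deep in the middle. Origin: centre of the underside, level with the feet; z up
- shoe_yellow: curved underside of the yellow leaf, rigid with it, same axes; origin at the centre of the 36 mm arc, 31.7 mm below the leaf's origin. On an edge of its own radius it lies on the edge's axis; too large an arc touches the crest only, rocks and sinks lower by the difference of radii; too small an arc stands on its foot corners, 10 mm or more higher
- flank_yellow_l: the +y side of that curved underside with its foot, rigid with the leaf, origin and axes those of the shoe; the crown between the flanks is relieved by 0.6 mm. A fitting leaf held a little aside or askew bears on one flank only, since the grip keeps it from turning; let go on the edge, it settles on both under its own weight
- flank_yellow_r: the -y side of that curved underside with its foot, rigid with the leaf, origin and axes those of the shoe; the crown between the flanks is relieved by 0.6 mm. A fitting leaf held a little aside or askew bears on one flank only, since the grip keeps it from turning; let go on the edge, it settles on both under its own weight
- leaf_blue: blue radius leaf with aluminium lower edge: upright block 22 mm thick (its x), 56 wide (y), 75 high, about 0.12 kg, standing on two 11 mm wide feet; grip it across the 22 mm. In its underside, right through along x, is a concave arc of radius 50 mm, 34 mm wide, 3.0 mm deep in the middle. Origin: centre of the underside, level with the feet; z up
- shoe_blue: curved underside of the blue leaf, rigid with it, same axes; origin at the centre of the 50 mm arc, 47.0 mm below the leaf's origin. On an edge of its own radius it lies on the edge's axis; too large an arc touches the crest only, rocks and sinks lower by the difference of radii; too small an arc stands on its foot corners, 10 mm or more higher
- flank_blue_l: the +y side of that curved underside with its foot, rigid with the leaf, origin and axes those of the shoe; the crown between the flanks is relieved by 0.6 mm. A fitting leaf held a little aside or askew bears on one flank only, since the grip keeps it from turning; let go on the edge, it settles on both under its own weight
- flank_blue_r: the -y side of that curved underside with its foot, rigid with the leaf, origin and axes those of the shoe; the crown between the flanks is relieved by 0.6 mm. A fitting leaf held a little aside or askew bears on one flank only, since the grip keeps it from turning; let go on the edge, it settles on both under its own weight
- jar1: glass clip-top storage jar, 68 to 76 mm across and 80 to 90 mm high; bystander; origin under its centre
- jar2: glass clip-top storage jar, 68 to 76 mm across and 80 to 90 mm high; bystander; origin under its centre
- jar3: glass clip-top storage jar, 68 to 76 mm across and 80 to 90 mm high; bystander; origin under its centre
- jar4: glass clip-top storage jar, 68 to 76 mm across and 80 to 90 mm high; bystander; origin under its centre

How it is judged:
By the outcome, as a careful person would: the job done as asked, in the order asked, and still so for the second after the job is handed in, with the robot touching nothing.
It also fails if it takes over 72 s, if anything falls off the work surface, if the arm or the gripper's body presses on something with over 40 N, if the wrist force passes 120 N, or if a joint passes its speed limit or range.

## Working session

There is one attempt and no reset: what is moved stays moved. The work goes in short steps, Python scripts to look and compute and a tool call to move; the robot and the scene stay as the last step left them, time stands still between calls to the robot, and variables do not carry over. Pictures are saved under pics/ and viewed, and the job is handed in when it is done.

Besides the shell and the picture viewer there is one more tool, called after "Call:" in YAML: its name, and indented under it one key for each argument. drive_tool: Moves the arm, as the interface text tells. Its arguments: {"type":"object","properties":{"steps":{"type":"array","items":{"type":"array","items":{"type":"number"}}},"newtons":{"type":"number"}},"required":["steps"]}

```bash
mkdir -p pics; ls
cat > h.py <<'E'
import numpy as np, cv2
from bench import env
np.set_printoptions(precision=2,suppress=True)
def snap(n,tag):
    info=env.camera_info(n); im,d=env.read_camera(n)
    cv2.imwrite(f'pics/{tag}.png',im[:,:,::-1]); np.savez(f'/tmp/{tag}.npz',im=im,d=d,K=info['intrinsics'],T=info['extrinsics'])
    return im,d,info
def load(tag):
    z=np.load(f'/tmp/{tag}.npz'); return z['im'],z['d'],z['K'],z['T']
def cloud(d,K,T):
    v,u=np.mgrid[:d.shape[0],:d.shape[1]]
    p=np.stack([(u-K[0,2])/K[0,0]*d,(v-K[1,2])/K[1,1]*d,d],-1)
    return p@T[:3,:3].T+T[:3,3]
E
python3 - <<'E'
from h import *
s=env.state(); print(s)
for n in('scene','side','wrist'):
    im,d,i=snap(n,n+'0'); print(n,i['intrinsics'],i['extrinsics'])
E
```

```text
pics
{'time_s': 0.0, 'joints': array([-66.55,  23.95,  -0.59,  92.48,   0.27,  63.64,  -3.04]), 'qd': array([-0.02,  0.03,  0.02, -0.05,  0.08, -0.  ,  0.12]), 'joint_efforts': array([ -0.  , -85.12,   0.64, -42.6 ,  -0.05,   0.02,   0.  ]), 'tool_pos': array([272.15, 562.25, 204.83]), 'tcp_rot': array([[-0.9 ,  0.44, -0.  ],
       [ 0.44,  0.9 , -0.  ],
       [-0.  , -0.  , -1.  ]]), 'force': array([ 0.01,  0.27, -1.05]), 'torque': array([ 0.01, -0.  , -0.03]), 'grip_width': 1.0019370579152334}
scene [[589.14   0.   316.19]
 [  0.   589.14 239.85]
 [  0.     0.     1.  ]] [[   0.85    0.42   -0.33  961.16]
 [   0.53   -0.65    0.54 -615.  ]
 [   0.01   -0.64   -0.77 1035.67]
 [   0.      0.      0.      1.  ]]
side [[553.89   0.   313.25]
 [  0.   553.89 242.14]
 [  0.     0.     1.  ]] [[   0.77   -0.47    0.43  -55.64]
 [  -0.64   -0.57    0.51 -636.55]
 [   0.     -0.67   -0.74 1072.04]
 [   0.      0.      0.      1.  ]]
wrist [[350.42   0.   322.53]
 [  0.   350.42 237.17]
 [  0.     0.     1.  ]] [[  0.44   0.87   0.21 210.67]
 [  0.9   -0.42  -0.1  593.2 ]
 [ -0.     0.24  -0.97 384.41]
 [  0.     0.     0.     1.  ]]
```

View pics/scene0.png

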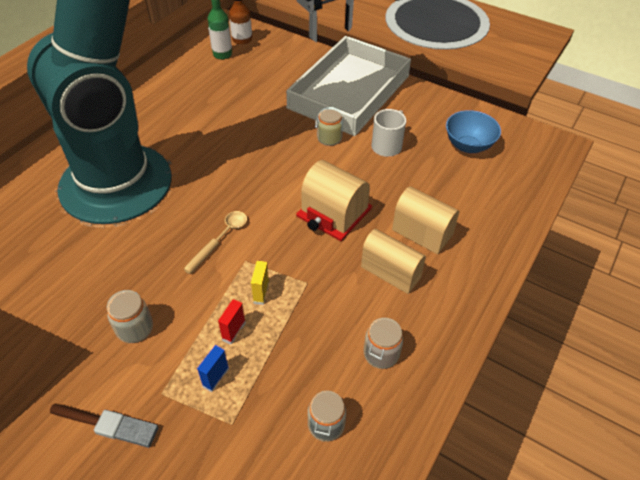

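View pics/side0.png

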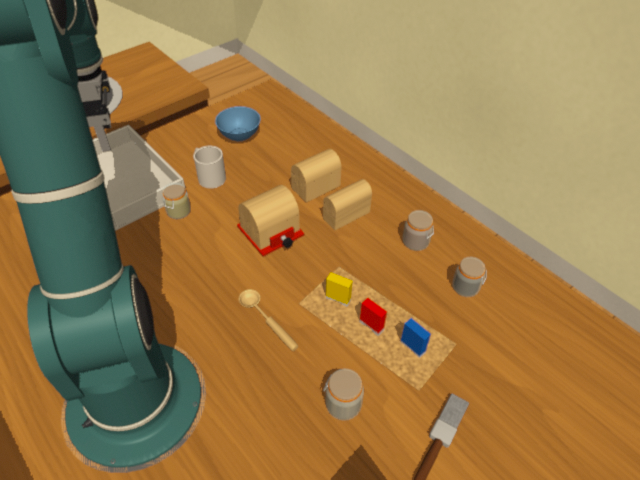

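View pics/wrist0.png

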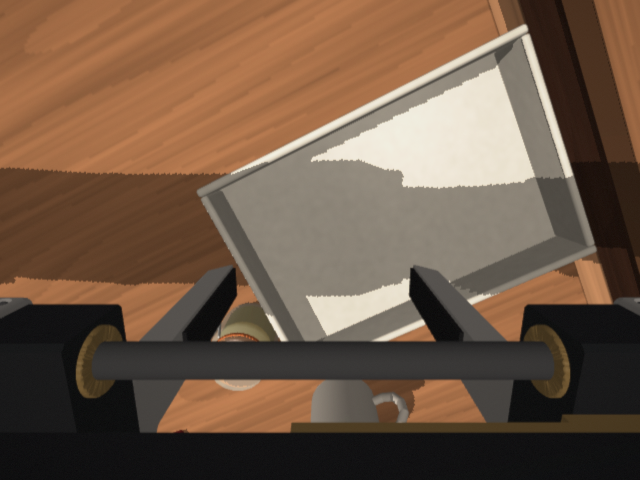

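The scene view shows the offcut in the red holder at about (335,200), and the yellow, red and blue leaves at (260,282), (232,320) and (213,368) on the mat. The wrist sees only the tray. Next I'll measure everything with the scene and side depth images.

```bash
cat > m.py <<'E'
from h import *
def leaf(P,im,d,col):
    hsv=cv2.cvtColor(im,cv2.COLOR_RGB2HSV); h,s,v=[hsv[...,i].astype(int) for i in range(3)]
    m={'red':((h<5)|(h>175)),'yellow':(h>23)&(h<33),'blue':(h>105)&(h<125)}[col]&(s>190)&(d>0)
    m&=(P[...,2]>4)
    return m
if __name__=='__main__':
  for c in('scene','side'):
    im,d,K,T=load(c+'0'); P=cloud(d,K,T)
    print(c)
    for col in('red','yellow','blue'):
        m=leaf(P,im,d,col)&(P[...,2]>20)
        n,l,st,ce=cv2.connectedComponentsWithStats(m.astype(np.uint8))
        k=1+np.argsort(-st[1:,4])[:2]
        for kk in k:
            if st[kk,4]<40: continue
            p=P[l==kk]; t=p[p[:,2]>np.percentile(p[:,2],95)-12]
            top=p[p[:,2]>71]
            if len(top)>10:
                r=cv2.minAreaRect(top[:,:2].astype(np.float32))
                print(col,st[kk],'maxz',p[:,2].max(),'toprect',r,'n',len(top),np.median(top[:,2]))
    hsv=cv2.cvtColor(im,cv2.COLOR_RGB2HSV)
    # wood above z=30
    # red holder
    m=leaf(P,im,d,'red')&(P[...,2]<40)
    n,l,st,ce=cv2.connectedComponentsWithStats(m.astype(np.uint8))
    for kk in range(1,n):
        if st[kk,4]>60: print('redlow',st[kk],P[l==kk].min(0),P[l==kk].max(0))
E
python3 m.py
python3 - <<'E'
from h import *
for c,b in(('scene',(295,155,375,240)),('side',(230,180,305,255))):
    im,d,K,T=load(c+'0'); P=cloud(d,K,T)
    x0,y0,x1,y1=b; q=P[y0:y1,x0:x1].reshape(-1,3); col=im[y0:y1,x0:x1].reshape(-1,3).astype(int)
    w=(col[:,0]-col[:,2]>40)&(col[:,1]>90)&(q[:,2]>40)
    p=q[w]; print(c,len(p),p.min(0),p.max(0))
    hi=p[p[:,2]>p[:,2].max()-12]; r=cv2.minAreaRect(hi[:,:2].astype(np.float32)); print(r)
    im2=cv2.resize(im[y0-30:y1+30,x0-30:x1+30,::-1],None,fx=4,fy=4,interpolation=cv2.INTER_NEAREST); cv2.imwrite(f'pics/crop_{c}.png',im2)
E
```

```text
scene
red [219 300  25  40 661] maxz 84.4013644360382 toprect ((505.8313903808594, -182.70620727539062), (23.510433197021484, 55.74904251098633), 8.769399642944336) n 310 77.92544665943018
yellow [251 261  16  25 241] maxz 82.89445792618676 toprect ((497.57611083984375, -76.70891571044922), (21.44618797302246, 57.36714553833008), 22.94081687927246) n 240 78.45885119644993
blue [198 346  29  42 702] maxz 83.02606575571303 toprect ((538.4559326171875, -282.3165588378906), (21.18149185180664, 53.52095413208008), 1.187374234199524) n 333 78.04554206894
redlow [318 204  54  37 347] [502.86 125.48   4.06] [575.75 263.32  39.87]
redlow [297 210  20  12 133] [438.58 142.28   4.39] [493.03 160.81  39.73]
redlow [221 316  24  25 146] [ 498.61 -210.26   15.51] [ 518.78 -156.64   39.67]
side
red [361 299  25  33 526] maxz 80.899902808207 toprect ((501.26837158203125, -183.8919677734375), (24.615510940551758, 56.599220275878906), 4.347179412841797) n 219 76.05530933416867
yellow [326 273  27  30 531] maxz 81.77134531148863 toprect ((493.9631652832031, -78.58097839355469), (25.330535888671875, 57.044124603271484), 24.35778045654297) n 217 76.2984292271534
blue [403 325  25  29 258] maxz 81.05803866991005 toprect ((523.2906494140625, -284.52996826171875), (5.370983123779297, 52.59500503540039), 6.621184825897217) n 21 72.538185864105
redlow [285 231  18   9  90] [508.01 131.04   5.54] [560.98 149.96  38.86]
redlow [257 236  27  19 170] [435.06 121.66   4.81] [496.43 169.4   39.53]
redlow [361 313  23  20 140] [ 487.04 -212.59   12.16] [ 509.26 -158.78   39.95]
scene 2523 [ 443.12 -615.     40.01] [ 961.16  254.19 1035.67]
((961.1631469726562, -614.9996337890625), (0.0, 0.0), 0.0)
side 2314 [ -55.64 -636.55   40.04] [ 653.11  285.73 1072.04]
((-55.63697052001953, -636.55126953125), (0.0, 0.0), 0.0)
```

Run:
```python
from h import *
from scipy.optimize import least_squares
for c,b in(('scene',(295,155,375,240)),('side',(230,180,305,255))):
    im,d,K,T=load(c+'0'); P=cloud(d,K,T)
    x0,y0,x1,y1=b; q=P[y0:y1,x0:x1].reshape(-1,3); col=im[y0:y1,x0:x1].reshape(-1,3).astype(int)
    dd=d[y0:y1,x0:x1].ravel()
    w=(dd>0)&(col[:,0]-col[:,2]>40)&(col[:,1]>90)&(q[:,2]>40)&(q[:,2]<140)&(q[:,0]>430)&(q[:,0]<600)&(q[:,1]<290)
    p=q[w]; print(c,len(p),p.min(0),p.max(0))
    r=cv2.minAreaRect(p[:,:2].astype(np.float32)); print(r)
    print('pct z',np.percentile(p[:,2],[50,90,98,99.5]))
    for R in(27,36,50):
      best=None
      for th0 in(0.2,0.8,1.3,1.8,2.4):
        f=lambda a:(np.hypot((p[:,0]-500)*-np.sin(a[1])+(p[:,1]-190)*np.cos(a[1])-a[0],p[:,2]-a[2])-R)
        g=lambda a:np.where(p[:,2]>a[2],f(a),np.clip(np.abs(np.abs((p[:,0]-500)*-np.sin(a[1])+(p[:,1]-190)*np.cos(a[1])-a[0])-R),0,10))
        o=least_squares(f if 0 else g,[0,th0,70],loss='soft_l1',f_scale=2,max_nfev=300)
        if best is None or o.cost<best.cost: best=o
      th=best.x[1]; s=(p[:,0]-500)*np.cos(th)+(p[:,1]-190)*np.sin(th)
      s1,s2=np.percentile(s,[1,99]); sm=(s1+s2)/2
      print(R,best.cost,best.x,np.degrees(th)%180,'len',s2-s1,'centre',500+sm*np.cos(th)-best.x[0]*np.sin(th),190+sm*np.sin(th)+best.x[0]*np.cos(th))
```

```text
scene 2444 [443.12 146.75  40.01] [570.4  254.19 127.25]
((506.1903991699219, 203.5244903564453), (109.24710845947266, 122.86164855957031), 86.3175277709961)
pct z [107.73 121.47 123.85 125.11]
27 20509.080351911674 [-1.31  3.06 93.28] 175.5583399159253 len 119.01362808011599 centre 505.9858055309148 190.84633169705938
36 10530.033661482048 [-8.02  3.07 84.9 ] 175.6155183259397 len 119.00641029439538 centre 506.5051459651924 197.54276227389866
50 3492.703041102849 [18.66 -0.08 71.91] 175.4674036140903 len 119.03657022189529 centre 507.35836455588424 208.13884386433546
side 2231 [440.28 137.03  40.04] [567.35 262.95 124.9 ]
((501.3454284667969, 192.49771118164062), (106.47513580322266, 138.52850341796875), 73.49066925048828)
pct z [100.48 119.57 122.22 123.32]
27 20237.05081985789 [ 1.54  3.04 91.47] 174.43799660279973 len 120.59278722213416 centre 502.22904262743197 188.2345941966318
36 13310.11610209047 [ 5.05 -0.09 82.95] 174.92033446436022 len 120.14250068593071 centre 502.85948469556615 194.8162744127362
50 11032.789817061117 [-15.52   3.07  69.75] 175.65299284132522 len 119.67002086454946 centre 503.74260937890085 205.28269029963442
```

View pics/crop_scene.png

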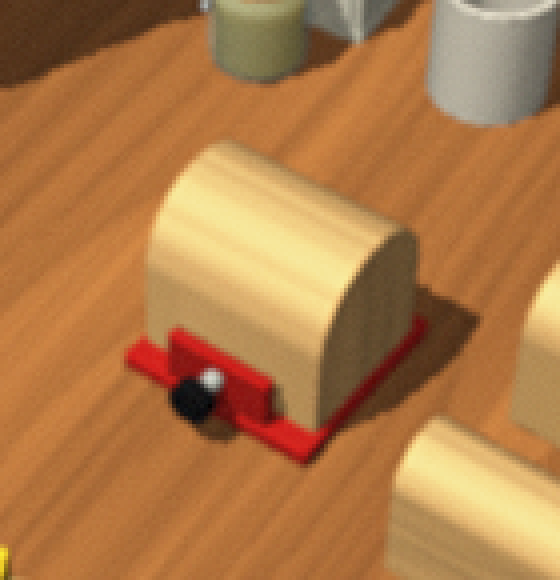

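View pics/crop_side.png

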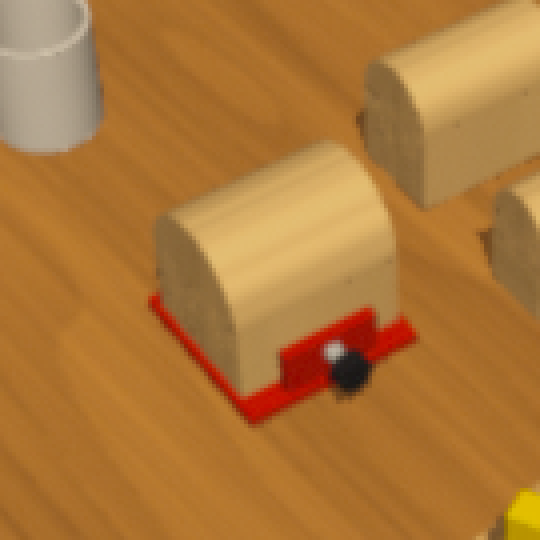

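The in-place cylinder fit picks R = 50, with cost 3.5k against 10k or more for the others. The axis is at z ≈ 71, the centre near (505.5, 206.7), and the edge runs at about -4.5°. So blue is the candidate. I'll go above the blue leaf and look with the wrist camera.

```bash
cat >> h.py <<'E'
def plan(target, yang=None):
    """shift (cm, tool axes) and rotvec to TCP target with tool y at angle yang deg (world), pointing down"""
    from scipy.spatial.transform import Rotation as Ro
    s=env.state(); R=s['tcp_rot']; p=s['tool_pos']
    t=R.T@(np.array(target)-p)/10
    if yang is None: yang=np.degrees(np.arctan2(R[1,1],R[0,1]))
    a=np.radians(yang); y=np.array([np.cos(a),np.sin(a),0]); z=np.array([0,0,-1.]); x=np.cross(y,z)
    Rt=np.stack([x,y,z],1); rv=Ro.from_matrix(R.T@Rt).as_rotvec()
    print('t',s['time_s'],'pos',p,'F',s['force'],'grip',s['grip_width'],'| shift',np.round(t,3),'rot',np.round(rv,4))
E
python3 -c "
from h import *
plan([538,-283,205],0)"
```

```text
t 0.15 pos [272.2 562.3 205. ] F [-0.44 -0.53 -0.02] grip 1.0011223702513095 | shift [-60.76 -64.5    0.06] rot [-0.    0.    1.12]
```

Call:
drive_tool:
  steps:
    - [-60.8,-64.5,0,0,0,1.12,-1]
    - [-60.8,-64.5,0,0,0,1.12,-1]
    - [-60.8,-64.5,0,0,0,1.12,-1]
    - [-60.8,-64.5,0,0,0,1.12,-1]
    - [-60.8,-64.5,0,0,0,1.12,-1]
    - [-60.8,-64.5,0,0,0,1.12,-1]
    - [-60.8,-64.5,0,0,0,1.12,-1]
    - [-60.8,-64.5,0,0,0,1.12,-1]
    - [-60.8,-64.5,0,0,0,1.12,-1]
    - [-60.8,-64.5,0,0,0,1.12,-1]

```text
time_s: 0.98
tool_pos: [397.3, 163.2, 205.6]
tcp_rot: [[0.009, 1.0, -0.0], [1.0, -0.009, -0.0], [-0.0, -0.0, -1.0]]
force: [1.3, 0.5, 0.4]
grip_width: 0.998
```

```bash
python3 -c "
from h import *
plan([538,-283,205],0)"
```

```text
t 0.9833 pos [397.35 163.16 205.59] F [1.32 0.51 0.38] grip 0.9976280030526455 | shift [-44.49  14.46   0.07] rot [-0.    0.   -0.01]
```

Call:
drive_tool:
  steps:
    - [-44.5,14.5,0,0,0,-0.01,-1]
    - [-44.5,14.5,0,0,0,-0.01,-1]
    - [-44.5,14.5,0,0,0,-0.01,-1]
    - [-44.5,14.5,0,0,0,-0.01,-1]
    - [-44.5,14.5,0,0,0,-0.01,-1]
    - [-44.5,14.5,0,0,0,-0.01,-1]
    - [-44.5,14.5,0,0,0,-0.01,-1]
    - [-44.5,14.5,0,0,0,-0.01,-1]
    - [-44.5,14.5,0,0,0,-0.01,-1]
    - [-44.5,14.5,0,0,0,-0.01,-1]

```text
time_s: 1.82
tool_pos: [522.8, -234.2, 205.5]
tcp_rot: [[-0.002, 1.0, -0.0], [1.0, 0.002, -0.0], [-0.0, -0.0, -1.0]]
force: [-0.3, -0.2, 0.3]
grip_width: 1.001
```

Call:
drive_tool:
  steps:
    - [-5,1.6,0,0,0,-0.01,-1]
    - [-5,1.6,0,0,0,0,-1]
    - [-5,1.6,0,0,0,0,-1]
    - [-5,1.6,0,0,0,0,-1]

```text
time_s: 2.15
tool_pos: [538.4, -284.6, 204.9]
tcp_rot: [[-0.001, 1.0, -0.001], [1.0, 0.001, -0.0], [-0.0, -0.001, -1.0]]
force: [0.6, -0.2, 0.4]
grip_width: 0.997
```

```bash
python3 -c "
from h import *
plan([538,-283,205],0)
snap('wrist','w1')"
```

```text
t 2.15 pos [ 538.44 -284.62  204.93] F [ 0.62 -0.21  0.41] grip 0.9973778018234405 | shift [ 0.16 -0.04 -0.01] rot [-0.  0.  0.]
```

View pics/w1.png

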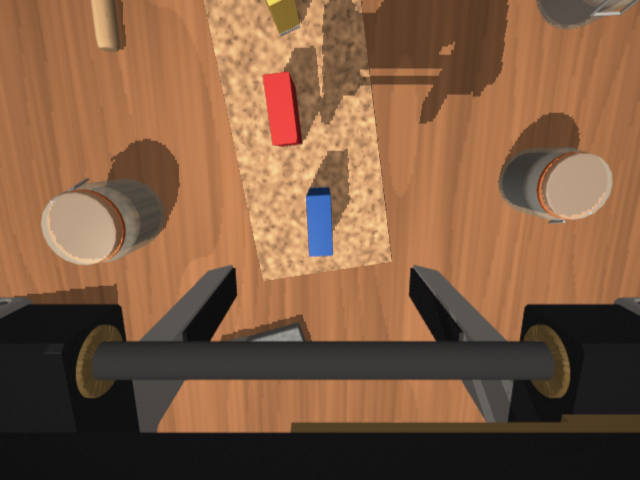

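The blue leaf shows its top at (320,225), between the open fingers (235 to 410). Next I'll cast the top face rectangle onto z = 78.

Run:
```python
from h import *
im,d,K,T=load('w1'); P=cloud(d,K,T)
hsv=cv2.cvtColor(im,cv2.COLOR_RGB2HSV).astype(int)
m=(hsv[...,0]>105)&(hsv[...,0]<125)&(hsv[...,1]>150); m[265:]=0
ys,xs=np.nonzero(m)
V=hsv[...,2]
print(xs.min(),xs.max(),ys.min(),ys.max()); print([(y,int(V[y,320])) for y in range(184,260,3)])
top=m&(V>V[225,320]-25)
n,l,st,ce=cv2.connectedComponentsWithStats(top.astype(np.uint8)); k=1+np.argmax(st[1:,4]); print(st[k])
c=max(cv2.findContours((l==k).astype(np.uint8),0,2)[0],key=cv2.contourArea)
px=c[:,0].astype(float); r=np.c_[(px[:,0]-K[0,2])/K[0,0],(px[:,1]-K[1,2])/K[1,1],np.ones(len(px))]@T[:3,:3].T
w=T[:3,3]+r*((78-T[2,3])/r[:,2])[:,None]
print(cv2.minAreaRect(w[:,:2].astype(np.float32)))
print('z',np.median(P[l==k][:,2]), P[l==k][:,2].mean())
# side edges slopes
for sgn in(0,1):
    pts=[]
    for y in range(st[k][1]+5,st[k][1]+st[k][3]-5):
        rr=np.nonzero(l[y]==k)[0]; u=rr[0]-.5 if sgn==0 else rr[-1]+.5
        q=T[:3,:3]@[(u-K[0,2])/K[0,0],(y-K[1,2])/K[1,1],1]; pts.append((T[:3,3]+q*(78-T[2,3])/q[2])[:2])
    pts=np.array(pts); f=np.polyfit(pts[:,1],pts[:,0],1); print('edge x at y=-283',np.polyval(f,-283),'ang',np.degrees(np.arctan(f[0])))
```

```text
307 331 188 254
[(184, 145), (187, 71), (190, 67), (193, 68), (196, 183), (199, 189), (202, 190), (205, 190), (208, 190), (211, 190), (214, 191), (217, 192), (220, 192), (223, 193), (226, 194), (229, 195), (232, 193), (235, 193), (238, 195), (241, 195), (244, 195), (247, 196), (250, 196), (253, 196), (256, 171), (259, 205)]
[ 307  196   25   59 1324]
((535.6654663085938, -279.59893798828125), (20.143861770629883, 53.50891876220703), 2.5068366527557373)
z 78.34913753096447 79.4911853509554
edge x at y=-283 525.7970613801367 ang -2.8625792983641234
edge x at y=-283 545.9138978317675 ang -2.6722411032992377
```

```bash
python3 -c "
from h import *
plan([535.8,-280.3,31],2.7)"
```

```text
t 2.2 pos [ 538.63 -283.54  205.14] F [0.36 0.31 0.3 ] grip 1.0020738894246695 | shift [ 0.32 -0.27 17.41] rot [-0.   -0.   -0.05]
```

Call:
drive_tool:
  steps:
    - [0.32,-0.27,3,0,0,-0.047,-1]
    - [0.32,-0.27,6,0,0,-0.047,-1]
    - [0.32,-0.27,9,0,0,-0.047,-1]
    - [0.32,-0.27,12,0,0,-0.047,-1]
    - [0.32,-0.27,14,0,0,-0.047,-1]
    - [0.32,-0.27,15.5,0,0,-0.047,-1]
    - [0.32,-0.27,16.7,0,0,-0.047,-1]
    - [0.32,-0.27,17.4,0,0,-0.047,-1]
    - [0.32,-0.27,17.4,0,0,-0.047,-1]
    - [0.32,-0.27,17.4,0,0,-0.047,-1]
  newtons: 20

```text
time_s: 3.03
tool_pos: [536.1, -280.0, 31.7]
tcp_rot: [[-0.05, 0.999, -0.001], [0.999, 0.05, 0.0], [0.0, -0.001, -1.0]]
force: [-0.1, 0.2, 0.9]
grip_width: 1.0
```

Call:
drive_tool:
  steps:
    - [0,0,0,0,0,0,1]
    - [0,0,0,0,0,0,1]
    - [0,0,0,0,0,0,1]
    - [0,0,0,0,0,0,1]
    - [0,0,0,0,0,0,1]
    - [0,0,0,0,0,0,1]
    - [0,0,0,0,0,0,1]
    - [0,0,0,0,0,0,1]
    - [0,0,0,0,0,0,1]
    - [0,0,0,0,0,0,1]

```text
time_s: 3.87
tool_pos: [536.1, -280.0, 31.7]
tcp_rot: [[-0.05, 0.999, -0.001], [0.999, 0.05, 0.0], [0.0, -0.001, -1.0]]
force: [0.6, -0.3, -0.1]
grip_width: 0.327
```

```bash
python3 -c "
from h import *
s=env.state();print(s['force'],s['torque'])
plan([535.8,-280.3,200],2.7)"
```

```text
[ 0.64 -0.27 -0.11] [-0.05  0.08 -0.05]
t 3.8667 pos [ 536.07 -280.     31.68] F [ 0.64 -0.27 -0.11] grip 0.32734941091710484 | shift [ -0.02  -0.04 -16.83] rot [-0. -0.  0.]
```

Call:
drive_tool:
  steps:
    - [0,0,0,0,0,0,1]
    - [0,0,0,0,0,0,1]
    - [0,0,0,0,0,0,1]
    - [0,0,0,0,0,0,1]
    - [0,0,0,0,0,0,1]

```text
time_s: 4.28
tool_pos: [536.0, -279.9, 31.6]
tcp_rot: [[-0.05, 0.999, -0.001], [0.999, 0.05, 0.0], [0.0, -0.001, -1.0]]
force: [-0.8, -0.0, -0.6]
grip_width: 0.235
```

Call:
drive_tool:
  steps:
    - [0,0,-0.5,0,0,0,1]
    - [0,0,-2,0,0,0,1]
    - [0,0,-5,0,0,0,1]
    - [0,0,-8,0,0,0,1]
    - [0,0,-11,0,0,0,1]
    - [0,0,-14,0,0,0,1]
    - [0,0,-16,0,0,0,1]
    - [0,0,-17,0,0,0,1]
    - [0,0,-17,0,0,0,1]
    - [0,0,-17,0,0,0,1]

```text
time_s: 5.12
tool_pos: [536.0, -279.7, 201.0]
tcp_rot: [[-0.05, 0.999, -0.001], [0.999, 0.05, 0.001], [0.001, -0.001, -1.0]]
force: [-0.2, 1.0, -2.0]
grip_width: 0.235
```

```bash
python3 -c "
from h import *
s=env.state();print(s['force'],s['torque'])
plan([505.5,120,202],-4.5)
snap('wrist','w2')"
```

```text
[-0.16  1.02 -1.95] [-0.09  0.09  0.01]
t 5.1167 pos [ 535.99 -279.74  200.99] F [-0.16  1.02 -1.95] grip 0.23526272000670095 | shift [40.08 -1.05 -0.07] rot [-0.   -0.    0.13]
```

View pics/w2.png

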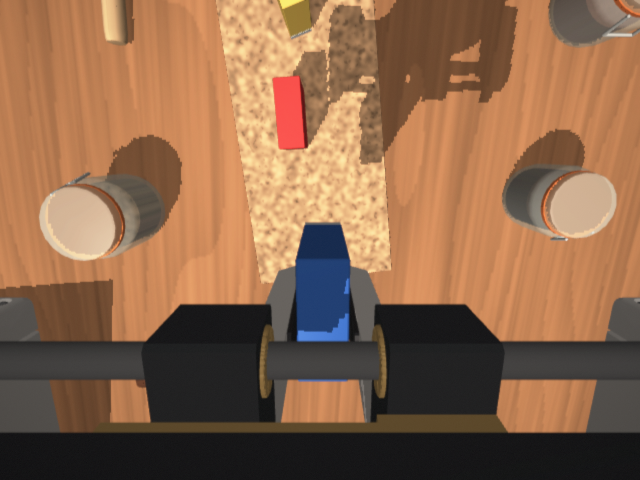

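Call:
drive_tool:
  steps:
    - [4,-0.1,0,0,0,0.03,1]
    - [8,-0.2,0,0,0,0.06,1]
    - [12,-0.3,0,0,0,0.09,1]
    - [16,-0.4,0,0,0,0.126,1]
    - [20,-0.5,0,0,0,0.126,1]
    - [24,-0.6,0,0,0,0.126,1]
    - [28,-0.7,0,0,0,0.126,1]
    - [32,-0.8,0,0,0,0.126,1]
    - [36,-0.9,0,0,0,0.126,1]
    - [40,-1.05,0,0,0,0.126,1]

```text
time_s: 6.0
tool_pos: [504.1, 121.2, 199.5]
tcp_rot: [[0.076, 0.997, -0.004], [0.997, -0.076, 0.0], [-0.0, -0.004, -1.0]]
force: [0.5, 0.3, -1.2]
grip_width: 0.234
```

Call:
drive_tool:
  steps:
    - [0,0,0,0,0,0,1]
    - [0,0,0,0,0,0,1]
    - [0,0,0,0,0,0,1]

```text
time_s: 6.25
tool_pos: [503.5, 120.8, 198.3]
tcp_rot: [[0.076, 0.997, -0.006], [0.997, -0.076, -0.001], [-0.001, -0.006, -1.0]]
force: [0.9, 0.4, -0.5]
grip_width: 0.23
```

```bash
python3 -c "
from h import *
s=env.state();print(s['force'],s['torque'])
plan([505.5,120,202],-4.5)
snap('wrist','w3')"
```

```text
[ 0.92  0.42 -0.5 ] [-0.05  0.04 -0.02]
t 6.25 pos [503.53 120.8  198.31] F [ 0.92  0.42 -0.5 ] grip 0.22958180563587144 | shift [-0.07  0.2  -0.37] rot [-0.01  0.    0.  ]
```

View pics/w3.png

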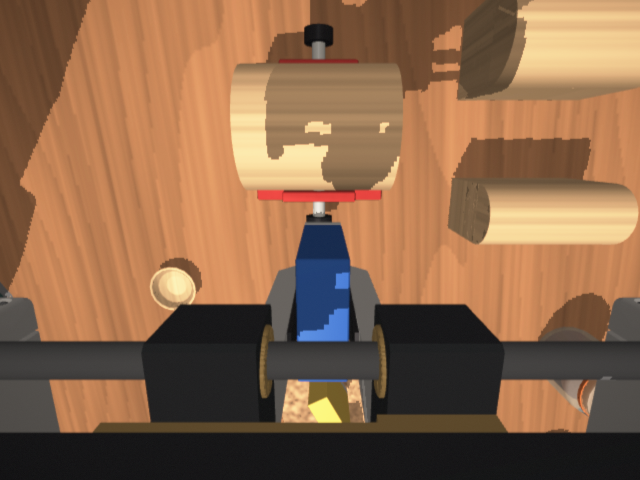

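The wrist view shows the offcut at (315,125) and the leaf's +y face in hand at (323,240). Both are in the same frame, so I'll take their relative offset from this one picture.

Run:
```python
from h import *
from scipy.optimize import least_squares
im,d,K,T=load('w3'); P=cloud(d,K,T)
q=P[60:192,225:405].reshape(-1,3); dd=d[60:192,225:405].ravel()
p=q[(dd>0)&(q[:,2]>72)&(q[:,2]<135)]
for R in(36,50):
    def g(a): 
        t=-(p[:,0]-505)*np.sin(a[1])+(p[:,1]-207)*np.cos(a[1])-a[0]
        return np.hypot(t,p[:,2]-a[2])-R
    o=least_squares(g,[0,-.08,70],loss='soft_l1',f_scale=2); th=o.x[1]
    s=(p[:,0]-505)*np.cos(th)+(p[:,1]-207)*np.sin(th); s1,s2=np.percentile(s,[.5,99.5]);sm=(s1+s2)/2
    print(R,len(p),o.cost,o.x,np.degrees(th),s2-s1,'c',505+sm*np.cos(th)-o.x[0]*np.sin(th),207+sm*np.sin(th)+o.x[0]*np.cos(th))
def free():
    def g(a): 
        t=-(p[:,0]-505)*np.sin(a[1])+(p[:,1]-207)*np.cos(a[1])-a[0]
        return np.hypot(t,p[:,2]-a[2])-a[3]
    print('free R',least_squares(g,[0,-.08,70,45],loss='soft_l1',f_scale=2).x)
free()
# leaf: front face depth pts and top edge row
s=env.state(); 
hsv=cv2.cvtColor(im,cv2.COLOR_RGB2HSV).astype(int)
print([(y,int(hsv[y,318,2]),np.round(P[y,318],1)) for y in range(218,272,4)])
L=(P-np.array([503.53,120.8,198.31]))@s['tcp_rot']
for lab in('rows',):
    r=L[228:254,306:340].reshape(-1,3); print('front face tool coords med',np.median(r,0), 'yrange',r[:,1].min(),r[:,1].max(), 'x by row',np.median(L[226:256:4,306:340,0],1),'z',np.median(L[226:256:4,306:340,2],1))
rt=L[264:300,305:345].reshape(-1,3); print('top',np.median(rt,0),rt.min(0),rt.max(0))
u,v=np.array([323,258.]); ray=T[:3,:3]@[(u-K[0,2])/K[0,0],(v-K[1,2])/K[1,1],1]; w=T[:3,3]+ray*((198.3+46.3-T[2,3])/ray[2]); print('top front edge',w,(w-[503.53,120.8,198.31])@s['tcp_rot'])
```

```text
36 21100 407601.5524936584 [  0.23  -0.07 148.38] -3.979629071206308 118.80799715195442 c 505.2347155774745 207.21479683017066
50 21100 3420.013766530356 [ 0.8  -0.08 71.86] -4.329423805670622 118.76587273323986 c 505.2907842241427 207.78012768897736
free R [ 0.79 -0.08 72.04 49.84]
[(218, 50, array([499.1, 128.3,  46.2])), (222, 90, array([498.8, 124.1,  44.9])), (226, 79, array([503.1, 149. , 181.9])), (230, 77, array([503.2, 148.9, 192.2])), (234, 78, array([503.4, 148.8, 201. ])), (238, 79, array([503.6, 149.1, 211.1])), (242, 78, array([503.7, 148.9, 217.9])), (246, 78, array([503.8, 148.9, 225.2])), (250, 79, array([503.9, 148.8, 231.4])), (254, 78, array([504. , 148.7, 237.4])), (258, 87, array([504.1, 148.7, 242.8])), (262, 116, array([504.1, 147.7, 245. ])), (266, 117, array([503.9, 146.1, 245.3])), (270, 116, array([503.8, 144.3, 245. ]))]
front face tool coords med [ 28.06  -0.17 -17.  ] yrange -9.164424348689659 9.204991538262117 x by row [28.02 28.08 28.1  28.06 28.08 28.09 28.08 28.05] z [ 16.65   5.91  -3.71 -12.07 -20.02 -27.27 -33.79 -39.77]
top [ 18.57   0.63 -46.77] [  10.05   -7.13 -179.52] [ 69.38   8.8  -44.6 ]
top front edge [506.15 149.07 244.6 ] [ 28.33   0.19 -46.32]
```

Free fit gives R = 49.8. The leaf sits upright and centred in the grip (front face at +28.06). Now I'll move over the edge.

```bash
python3 -c "
from h import *
np.set_printoptions(precision=4,suppress=True)
plan([505.3,207.7,158],-4.4);print(env.state()['joints'])"
```

```text
t 6.3 pos [503.8127 120.1097 198.6369] F [-0.7684 -0.2751 -0.3786] grip 0.23199955589144866 | shift [ 8.749 -0.508  4.056] rot [-0.005   0.0012 -0.0005]
[-44.8161  15.2228  33.0711 108.7005  -9.6352  59.1115 -12.0793]
```

Call:
drive_tool:
  steps:
    - [3,-0.2,0,-0.005,0.001,0,1]
    - [6,-0.4,0,-0.005,0.001,0,1]
    - [8.75,-0.5,0,-0.005,0.001,0,1]
    - [8.75,-0.5,0,-0.005,0.001,0,1]
    - [8.75,-0.5,1.5,-0.005,0.001,0,1]
    - [8.75,-0.5,3,-0.005,0.001,0,1]
    - [8.75,-0.5,4,-0.005,0.001,0,1]
    - [8.75,-0.5,4,-0.005,0.001,0,1]
    - [8.75,-0.5,4,-0.005,0.001,0,1]

```text
time_s: 7.05
tool_pos: [505.5, 206.7, 158.4]
tcp_rot: [[0.079, 0.997, -0.001], [0.997, -0.079, -0.001], [-0.001, -0.001, -1.0]]
force: [0.4, -0.1, -0.8]
grip_width: 0.232
```

```bash
python3 -c "
from h import *
np.set_printoptions(precision=4,suppress=True)
plan([505.3,207.7,149],-4.4);print(env.state()['tcp_rot'])"
```

```text
t 7.05 pos [505.5023 206.742  158.3875] F [ 0.4122 -0.0761 -0.7735] grip 0.23205309515092548 | shift [ 0.095 -0.027  0.939] rot [-0.0006  0.0009 -0.0019]
[[ 0.0786  0.9969 -0.0007]
 [ 0.9969 -0.0786 -0.0009]
 [-0.0009 -0.0006 -1.    ]]
```

Next, a slow descent to 1–2 mm above the expected contact at TCP z ≈ 147.6.

Call:
drive_tool:
  steps:
    - [0.1,-0.03,0.3,0,0.001,-0.002,1]
    - [0.1,-0.03,0.6,0,0.001,-0.002,1]
    - [0.1,-0.03,0.8,0,0.001,-0.002,1]
    - [0.1,-0.03,0.9,0,0.001,-0.002,1]
    - [0.1,-0.03,0.9,0,0.001,-0.002,1]

```text
time_s: 7.47
tool_pos: [505.3, 207.8, 149.3]
tcp_rot: [[0.077, 0.997, -0.001], [0.997, -0.077, 0.0], [0.0, -0.001, -1.0]]
force: [-0.5, -0.2, -2.0]
grip_width: 0.233
```

Call:
drive_tool:
  steps:
    - [0,0,0.05,0,0,0,1]
    - [0,0,0.1,0,0,0,1]
    - [0,0,0.1,0,0,0,1]

```text
time_s: 7.72
tool_pos: [505.2, 207.8, 148.4]
tcp_rot: [[0.076, 0.997, -0.001], [0.997, -0.076, 0.0], [0.0, -0.001, -1.0]]
force: [1.0, 0.1, -1.3]
grip_width: 0.233
```

Call:
drive_tool:
  steps:
    - [0,0,0.05,0,0,0,1]
    - [0,0,0.05,0,0,0,1]

```text
time_s: 7.88
tool_pos: [505.2, 207.8, 147.8]
tcp_rot: [[0.077, 0.997, -0.001], [0.997, -0.077, 0.0], [0.0, -0.001, -1.0]]
force: [-0.4, -0.4, -0.7]
grip_width: 0.234
```

Call:
drive_tool:
  steps:
    - [0,0,0.05,0,0,0,1]
    - [0,0,0.05,0,0,0,1]

```text
time_s: 8.05
tool_pos: [505.3, 207.8, 147.3]
tcp_rot: [[0.076, 0.997, -0.001], [0.997, -0.076, 0.0], [0.0, -0.001, -1.0]]
force: [-0.1, 0.8, -0.3]
grip_width: 0.233
```

Call:
drive_tool:
  steps:
    - [0,0,0.05,0,0,0,1]
    - [0,0,0.05,0,0,0,1]

```text
time_s: 8.22
tool_pos: [505.3, 207.8, 147.3]
tcp_rot: [[0.076, 0.997, -0.001], [0.997, -0.076, 0.0], [0.0, -0.001, -1.0]]
force: [-2.7, -0.4, 9.0]
grip_width: 0.232
```

Firm contact at z = 147.3 with Fz ≈ 9 N, almost no sideways y force, and the height matches the R = 50 seat. Now I'll unload, let go so it settles, then look.

Call:
drive_tool:
  steps:
    - [0,0,-0.02,0,0,0,1]
    - [0,0,-0.02,0,0,0,1]
    - [0,0,-0.02,0,0,0,0.36]
    - [0,0,-0.02,0,0,0,0.36]
    - [0,0,-0.02,0,0,0,0.36]
    - [0,0,-0.02,0,0,0,0.36]
    - [0,0,-0.02,0,0,0,0.36]
    - [0,0,-0.02,0,0,0,0.36]

```text
time_s: 8.88
tool_pos: [505.3, 207.8, 147.4]
tcp_rot: [[0.077, 0.997, -0.001], [0.997, -0.077, 0.0], [0.0, -0.001, -1.0]]
force: [-0.4, -0.4, 0.1]
grip_width: 0.318
```

```bash
cat > chk.py <<'E'
from h import *
import sys
tag=sys.argv[1]
s=env.state(); im,d,i=snap('wrist',tag); K,T=i['intrinsics'],i['extrinsics']; P=cloud(d,K,T)
print(s['tool_pos'],s['force'],s['grip_width'])
L=(P-s['tool_pos'])@s['tcp_rot']
print('front face x by row',np.median(L[228:256:4,308:338,0],1),'z',np.median(L[228:256:4,308:338,2],1),'by col',np.median(L[228:256,304:344:6,0],0))
f=L[228:254,308:338].reshape(-1,3); A=np.c_[f[:,2],f[:,1],np.ones(len(f))]; c=np.linalg.lstsq(A,f[:,0],rcond=None)[0]; print('lean deg',np.degrees(c[0]),'yaw deg',np.degrees(c[1]),'x0',c[2])
t=L[264:298,308:338]; print('top z by row',np.median(t[::4,:,2],1),np.median(t[...,2]))
E
python3 chk.py w4
```

```text
[505.3  207.81 147.44] [-0.45 -0.44  0.12] 0.31844085794969995
front face x by row [28.03 28.11 28.09 28.17 28.14 28.11 28.09] z [ 11.28   0.92  -8.03 -16.56 -23.94 -30.72 -36.95] by col [28.09 28.06 28.08 28.13 28.11 28.06 28.14]
lean deg -6.9962782033856 yaw deg 0.036028099961084734 x0 26.307657112471613
top z by row [-46.65 -46.46 -46.44 -46.61 -46.68 -46.38 -46.57 -46.41 -46.58] -46.58194748517512
```

View pics/w4.png

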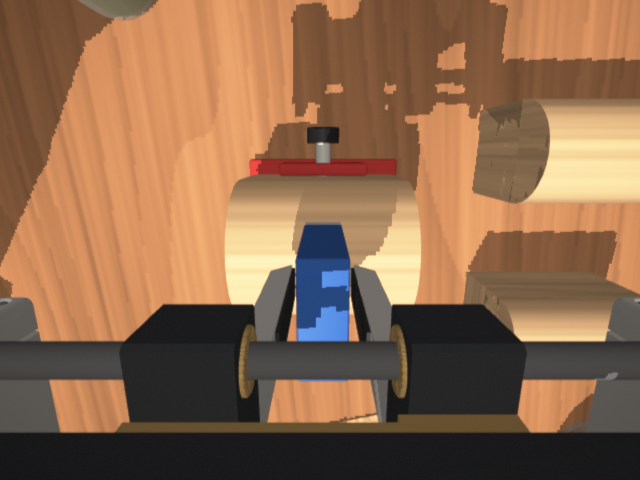

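The leaf is freed (opening 0.318) and still upright: its face is constant at x = 28.1, yaw is 0.04° and the top is level. Regripping as settled, then pressing.

Call:
drive_tool:
  steps:
    - [0,0,0,0,0,0,1]
    - [0,0,0,0,0,0,1]
    - [0,0,0,0,0,0,1]
    - [0,0,0,0,0,0,1]
    - [0,0,0,0,0,0,1]
    - [0,0,0,0,0,0,1]

```text
time_s: 9.43
tool_pos: [505.3, 207.8, 147.4]
tcp_rot: [[0.077, 0.997, -0.001], [0.997, -0.077, 0.0], [0.0, -0.001, -1.0]]
force: [-0.6, 0.3, 0.1]
grip_width: 0.233
```

Call:
drive_tool:
  steps:
    - [0,0,0.02,0,0,0,1]
    - [0,0,0.035,0,0,0,1]
    - [0,0,0.035,0,0,0,1]

```text
time_s: 9.68
tool_pos: [505.3, 207.8, 147.4]
tcp_rot: [[0.077, 0.997, -0.001], [0.997, -0.077, 0.001], [0.001, -0.001, -1.0]]
force: [-2.8, -0.6, 6.7]
grip_width: 0.234
```

```bash
python3 -c "
from h import *
s=env.state();print(s['force'],s['torque'],s['tool_pos'])"
```

```text
[-2.84 -0.57  6.69] [-0.32  0.73 -0.03] [505.32 207.82 147.41]
```

Call:
drive_tool:
  steps:
    - [0,-0.01,0.042,0,0,0,1]
    - [0,-0.01,0.042,0,0,0,1]
    - [0,-0.01,0.042,0,0,0,1]

```text
time_s: 9.93
tool_pos: [505.3, 207.8, 147.4]
tcp_rot: [[0.077, 0.997, -0.0], [0.997, -0.077, 0.001], [0.001, -0.001, -1.0]]
force: [-2.1, -0.1, 7.6]
grip_width: 0.232
```

Call:
drive_tool:
  steps:
    - [0,-0.01,0.042,0,0,0,1]
    - [0,-0.01,0.042,0,0,0,1]
    - [0,-0.01,0.042,0,0,0,1]
    - [0,-0.01,0.042,0,0,0,1]
    - [0,-0.01,0.042,0,0,0,1]
    - [0,-0.01,0.042,0,0,0,1]

```text
time_s: 10.43
tool_pos: [505.3, 207.8, 147.4]
tcp_rot: [[0.077, 0.997, -0.0], [0.997, -0.077, 0.001], [0.001, -0.0, -1.0]]
force: [-2.5, -1.3, 7.2]
grip_width: 0.235
```

Call:
drive_tool:
  steps:
    - [0,-0.01,0.042,0,0,0,1]
    - [0,-0.01,0.042,0,0,0,1]
    - [0,-0.01,0.042,0,0,0,1]
    - [0,-0.01,0.042,0,0,0,1]
    - [0,-0.01,0.042,0,0,0,1]
    - [0,-0.01,0.042,0,0,0,1]

```text
time_s: 10.93
tool_pos: [505.3, 207.8, 147.4]
tcp_rot: [[0.077, 0.997, -0.0], [0.997, -0.077, 0.002], [0.001, -0.0, -1.0]]
force: [-3.0, -0.9, 7.7]
grip_width: 0.232
```

```bash
python3 -c "
from h import *
s=env.state();print(s['force'],s['torque'],s['tool_pos'])"
```

```text
[-2.95 -0.91  7.66] [-0.41  0.81  0.02] [505.3  207.83 147.4 ]
```

Fz held at 7.2–7.7 N, but re-basing across calls let Fy and the tilt creep slightly. I'll let the leaf settle again and redo the press in one continuous ramp, starting from a squared tool.

Call:
drive_tool:
  steps:
    - [0,0,-0.01,0,0,0,1]
    - [0,0,-0.01,0,0,0,0.36]
    - [0,0,-0.01,0,0,0,0.36]
    - [0,0,-0.01,0,0,0,0.36]
    - [0,0,-0.01,0,0,0,0.36]
    - [0,0,-0.01,0,0,0,0.36]
    - [0,0,-0.01,0,0,0,0.36]

```text
time_s: 11.52
tool_pos: [505.3, 207.8, 147.5]
tcp_rot: [[0.077, 0.997, -0.0], [0.997, -0.077, 0.001], [0.001, -0.0, -1.0]]
force: [-0.1, 0.4, 0.4]
grip_width: 0.321
```

```bash
python3 -c "
from h import *
np.set_printoptions(precision=4,suppress=True)
plan([505.3,207.8,147.4],-4.4);print(env.state()['torque'])"; python3 chk.py w5
```

```text
t 11.5167 pos [505.3035 207.813  147.4633] F [-0.1212  0.423   0.3795] grip 0.32104245097378475 | shift [-0.001 -0.     0.006] rot [-0.0004 -0.0014  0.    ]
[-0.0866  0.1174 -0.0171]
[505.3  207.81 147.46] [-0.12  0.42  0.38] 0.32104245097378475
front face x by row [28.12 28.09 28.14 28.15 28.14 28.2  28.27] z [ 10.87   1.03  -8.2  -16.47 -23.94 -31.03 -37.58] by col [28.15 28.14 28.16 28.15 28.18 28.17 28.18]
lean deg -2.0816347413974694 yaw deg 0.04731443039608126 x0 27.620132046400332
top z by row [-46.46 -46.45 -46.72 -46.54 -46.45 -46.67 -46.53 -46.84 -46.69] -46.55530321571098
```

Call:
drive_tool:
  steps:
    - [0,0,0,0,-0.001,0,0.36]
    - [0,0,0,0,-0.001,0,1]
    - [0,0,0,0,-0.001,0,1]
    - [0,0,0,0,-0.001,0,1]
    - [0,0,0,0,-0.001,0,1]
    - [0,0,0,0,-0.001,0,1]
    - [0,0,0,0,-0.001,0,1]

```text
time_s: 12.15
tool_pos: [505.3, 207.8, 147.5]
tcp_rot: [[0.077, 0.997, -0.0], [0.997, -0.077, 0.001], [0.001, -0.0, -1.0]]
force: [0.2, -0.9, 0.0]
grip_width: 0.234
```

Call:
drive_tool:
  steps:
    - [0,0,0.02,0,0,0,1]
    - [0,0,0.042,0,0,0,1]
    - [0,0,0.042,0,0,0,1]
    - [0,0,0.042,0,0,0,1]
    - [0,0,0.042,0,0,0,1]
    - [0,0,0.042,0,0,0,1]
    - [0,0,0.042,0,0,0,1]
    - [0,0,0.042,0,0,0,1]
    - [0,0,0.042,0,0,0,1]
    - [0,0,0.042,0,0,0,1]

```text
time_s: 12.98
tool_pos: [505.3, 207.9, 147.4]
tcp_rot: [[0.077, 0.997, -0.0], [0.997, -0.077, 0.001], [0.001, -0.0, -1.0]]
force: [-3.0, -2.0, 8.6]
grip_width: 0.233
```

Call:
drive_tool:
  steps:
    - [0,0,0.044,0,-0.001,0,1]
    - [0,0,0.044,0,-0.001,0,1]
    - [0,0,0.044,0,-0.001,0,1]
    - [0,0,0.044,0,-0.001,0,1]
    - [0,0,0.044,0,-0.001,0,1]
    - [0,0,0.044,0,-0.001,0,1]

```text
time_s: 13.48
tool_pos: [505.3, 207.9, 147.4]
tcp_rot: [[0.077, 0.997, -0.0], [0.997, -0.077, 0.0], [0.0, -0.0, -1.0]]
force: [-2.5, -1.0, 8.7]
grip_width: 0.234
```

Fz is 8.6 N. Fy of -1 to -2 suggests the −y flank is carrying more. I'll ease the tool slightly to −y while still pressing, to balance the two flanks for a full second.

Call:
drive_tool:
  steps:
    - [-0.008,0,0.042,0,0,0,1]
    - [-0.008,0,0.042,0,0,0,1]
    - [-0.008,0,0.042,0,0,0,1]
    - [-0.008,0,0.042,0,0,0,1]

```text
time_s: 13.82
tool_pos: [505.3, 207.9, 147.4]
tcp_rot: [[0.077, 0.997, -0.0], [0.997, -0.077, 0.0], [0.0, -0.0, -1.0]]
force: [-3.2, -0.3, 9.2]
grip_width: 0.234
```

Call:
drive_tool:
  steps:
    - [-0.008,0,0.042,0,0,0,1]
    - [-0.008,0,0.042,0,0,0,1]
    - [-0.008,0,0.042,0,0,0,1]
    - [-0.008,0,0.042,0,0,0,1]
    - [-0.008,0,0.042,0,0,0,1]
    - [-0.008,0,0.042,0,0,0,1]

```text
time_s: 14.32
tool_pos: [505.3, 207.9, 147.4]
tcp_rot: [[0.077, 0.997, -0.0], [0.997, -0.077, 0.001], [0.001, -0.001, -1.0]]
force: [-3.0, -0.4, 9.8]
grip_width: 0.237
```

Call:
drive_tool:
  steps:
    - [-0.008,0,0.042,0,0,0,1]
    - [-0.008,0,0.042,0,0,0,1]
    - [-0.008,0,0.042,0,0,0,1]
    - [-0.008,0,0.042,0,0,0,1]
    - [-0.008,0,0.042,0,0,0,1]
    - [-0.008,0,0.042,0,0,0,1]
    - [-0.008,0,0.042,0,0,0,1]
    - [-0.008,0,0.042,0,0,0,1]

```text
time_s: 14.98
tool_pos: [505.3, 207.9, 147.5]
tcp_rot: [[0.077, 0.997, -0.0], [0.997, -0.077, 0.001], [0.001, -0.001, -1.0]]
force: [-3.6, -0.1, 9.0]
grip_width: 0.23
```

```bash
python3 -c "
from h import *
np.set_printoptions(precision=4,suppress=True)
plan([505.3,207.8,147.4],-4.4);print(env.state()['torque'])"
```

```text
t 14.9833 pos [505.3334 207.8637 147.4509] F [-3.5844 -0.1249  8.9829] grip 0.23047856229641414 | shift [-0.007 -0.003  0.005] rot [-0.0005 -0.0012  0.    ]
[-0.2572  1.0211  0.0344]
```

Balanced now (Fy ≈ -0.1). Fz is a touch high at 9, so I'll ease to about 8 N and hold for a further second.

Call:
drive_tool:
  steps:
    - [-0.008,0,0.036,0,0,0,1]
    - [-0.008,0,0.036,0,0,0,1]
    - [-0.008,0,0.036,0,0,0,1]
    - [-0.008,0,0.036,0,0,0,1]
    - [-0.008,0,0.036,0,0,0,1]
    - [-0.008,0,0.036,0,0,0,1]
    - [-0.008,0,0.036,0,0,0,1]

```text
time_s: 15.57
tool_pos: [505.3, 207.9, 147.5]
tcp_rot: [[0.077, 0.997, -0.0], [0.997, -0.077, 0.002], [0.002, -0.001, -1.0]]
force: [-2.5, -0.0, 7.2]
grip_width: 0.236
```

Call:
drive_tool:
  steps:
    - [-0.008,0,0.036,0,0,0,1]
    - [-0.008,0,0.036,0,0,0,1]
    - [-0.008,0,0.036,0,0,0,1]
    - [-0.008,0,0.036,0,0,0,1]
    - [-0.008,0,0.036,0,0,0,1]
    - [-0.008,0,0.036,0,0,0,1]
    - [-0.008,0,0.036,0,0,0,1]

```text
time_s: 16.15
tool_pos: [505.3, 207.8, 147.4]
tcp_rot: [[0.077, 0.997, -0.0], [0.997, -0.077, 0.002], [0.002, -0.001, -1.0]]
force: [-3.2, -0.5, 7.7]
grip_width: 0.231
```

Call:
drive_tool:
  steps:
    - [0,0,-0.01,0,0,0,1]
    - [0,0,-0.01,0,0,0,0.36]
    - [0,0,-0.01,0,0,0,0.36]
    - [0,0,-0.01,0,0,0,0.1]
    - [0,0,-0.01,0,0,0,0]
    - [0,0,-0.01,0,0,0,-0.2]
    - [0,0,-0.01,0,0,0,-0.2]
    - [0,0,-0.01,0,0,0,-0.2]
    - [0,0,-0.01,0,0,0,-0.2]
    - [0,0,-0.01,0,0,0,-0.2]

```text
time_s: 16.98
tool_pos: [505.4, 207.8, 147.5]
tcp_rot: [[0.077, 0.997, -0.0], [0.997, -0.077, 0.002], [0.002, -0.001, -1.0]]
force: [-0.7, 0.1, 0.0]
grip_width: 0.596
```

```bash
python3 chk.py w6
```

```text
[505.37 207.84 147.54] [-0.66  0.06  0.03] 0.5956738063633639
front face x by row [28.06 28.13 28.15 28.17 28.2  28.26 28.28] z [ 11.08   0.82  -8.29 -16.61 -24.19 -31.27 -37.65] by col [28.18 28.16 28.17 28.18 28.18 28.2  28.19]
lean deg -6.369181761327994 yaw deg 0.014016122032388455 x0 26.5123829433935
top z by row [-46.5  -46.56 -46.47 -46.72 -46.51 -46.55 -46.3  -46.33 -46.38] -46.44732538424779
```

View pics/w6.png

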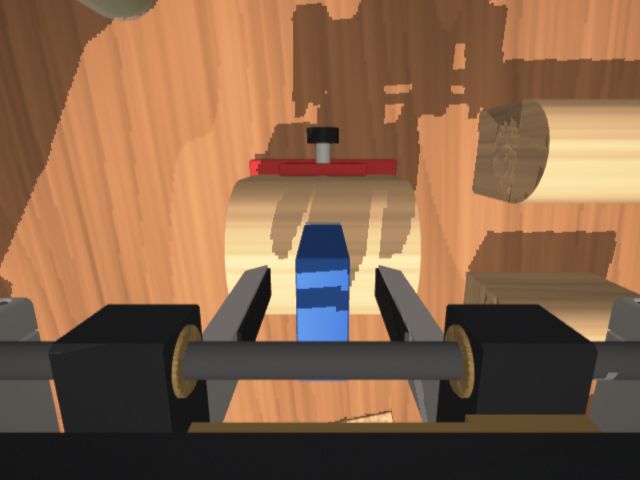

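The leaf stands square and central, with the fingers clear on both sides at x ≈ 265 and 380. Retreating straight up.

Call:
drive_tool:
  steps:
    - [0,0,-0.5,0,0,0,-0.2]
    - [0,0,-2,0,0,0,-0.2]
    - [0,0,-4,0,0,0,-0.2]
    - [0,0,-7,0,0,0,-0.2]
    - [0,0,-10,0,0,0,-0.2]
    - [0,0,-13,0,0,0,-0.2]
    - [0,0,-15,0,0,0,-0.2]
    - [0,0,-15,0,0,0,-0.2]
    - [0,0,-15,0,0,0,-0.2]

```text
time_s: 17.78
tool_pos: [505.7, 207.7, 298.5]
tcp_rot: [[0.077, 0.997, 0.001], [0.997, -0.077, 0.003], [0.003, 0.001, -1.0]]
force: [-0.4, 0.3, -1.0]
grip_width: 0.6
```

Call:
drive_tool:
  steps:
    - [-4,-3,0,0,0,0,-0.2]
    - [-8,-6,0,0,0,0,-0.2]
    - [-12,-9,0,0,0,0,-0.2]
    - [-12,-9,0,0,0,0,-0.2]
    - [-12,-9,0,0,0,0,-0.2]
    - [-12,-9,0,0,0,0,-0.2]

```text
time_s: 18.28
tool_pos: [406.0, 94.4, 297.8]
tcp_rot: [[0.077, 0.997, 0.001], [0.997, -0.077, 0.004], [0.004, 0.0, -1.0]]
force: [-0.1, 0.9, -0.3]
grip_width: 0.601
```

Run:
```python
from h import *
print(env.state()['tool_pos'],env.state()['qd'])
for n in('wrist','scene','side'):
    im,d,i=snap(n,n+'9')
im,d,K,T=load('wrist9'); P=cloud(d,K,T)
hsv=cv2.cvtColor(im,cv2.COLOR_RGB2HSV).astype(int)
m=(hsv[...,0]>105)&(hsv[...,0]<125)&(hsv[...,1]>150)&(np.abs(P[...,2]-194)<4)
print(m.sum()); r=P[m]
print(cv2.minAreaRect(r[:,:2].astype(np.float32)),r.mean(0))
A=np.c_[r[:,:2]-r[:,:2].mean(0),np.ones(len(r))]; c=np.linalg.lstsq(A,r[:,2],rcond=None)[0]; print('top tilt deg',np.degrees(c[:2]),c[2])
```

```text
[406.03  94.43 297.82] [-0.54  2.76 -0.85 -2.11 -0.77 -0.12  0.2 ]
2299
((504.650146484375, 207.7496337890625), (55.81934356689453, 22.135704040527344), 84.8962631225586) [504.32 208.42 193.98]
top tilt deg [ 1.27 -0.09] 193.98192194358592
```

View pics/scene9.png

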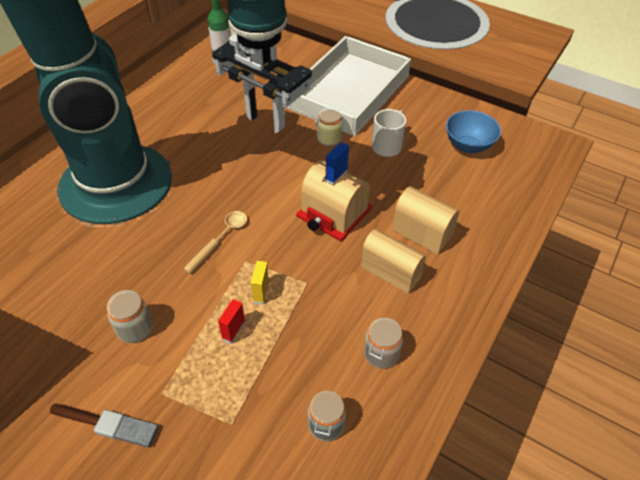

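View pics/wrist9.png

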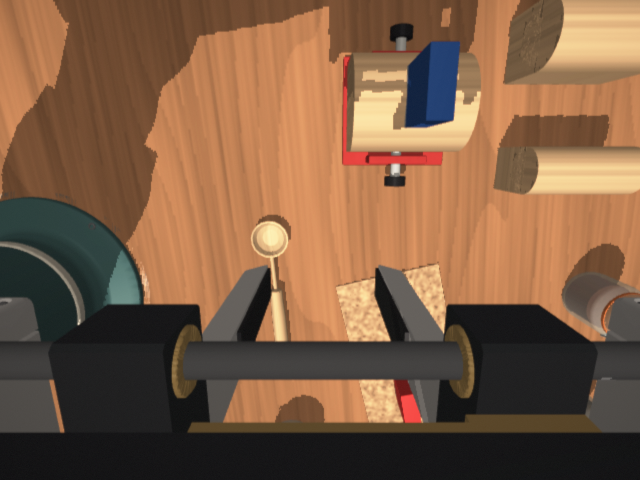

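The pictures show the blue leaf upright on the edge (scene: (337,163)). Its top centre is at (504.7, 207.7), its yaw is within 1° of the edge, and the red and yellow leaves are still on the mat. I'll let the arm come to rest and hand in.

Call:
drive_tool:
  steps:
    - [0,0,0,0,0,0,-0.2]
    - [0,0,0,0,0,0,-0.2]
    - [0,0,0,0,0,0,-0.2]

```text
time_s: 18.68
tool_pos: [407.1, 95.7, 297.4]
tcp_rot: [[0.076, 0.997, 0.0], [0.997, -0.076, 0.001], [0.001, -0.0, -1.0]]
force: [0.0, -1.1, 0.6]
grip_width: 0.602
```

```bash
python3 -c "
from h import *
print(env.state()['time_s'],env.state()['qd']); print(env.close_job())"
```

```text
18.6833 [ 0.07 -0.41  0.09  0.04  0.14 -0.01 -0.05]
the job is handed in; nothing more can be done
None
```

The blue leaf (50 mm) fits, and I left it seated upright across the middle of the edge. The job was handed in at 18.7 s.

**Choosing the leaf:** Depth measurements gave the edge a radius of about 49.8 mm, so I tried only the blue leaf. The red and yellow leaves were never touched and stand on the mat as before. Contact came at the height expected for a fit. When I let go, the leaf stayed upright and did not rock.

**Pressing:** I let the leaf settle freely, then regripped and pressed it.
- **First press:** it read 6.7–7.7 N, but a small sideways force crept in.
- **Second press:** after letting the leaf settle again I pressed at 8.6–8.7 N. The sideways force was now 1–2 N, suggesting that one flank carried more.
- **Final hold:** I eased the tool slightly aside while still pressing. Readings ran at 9.0–9.8 N, then 7.2–7.7 N for the last 1.2 s, with sideways force of 0.5 N or less, so both flanks were bearing.
- **Left over:** a steady force of about 3 N along the edge stayed throughout the presses.

**Last checks:**
- **Position:** the leaf's top centre measured (504.7, 207.7) mm against an edge centre of (505.3, 207.8) mm, square to within about 1°.
- **Lean:** across the edge it is about 0.1°. A rough fit showed 1.3° of lean along the edge. I put that down to side-face pixels in the fit and did not check it further.
- **Surroundings:** the jars are where they were, and the arm is clear of everything.

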